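Push a sticky empty paint tin through a spring gate

ROBOT

A 6-joint arm with a two-finger parallel gripper is mounted at the origin on the work surface. World frame = base frame: x ahead of the robot, y to its left, z up, the work surface at z = 0. Lengths are in m, angles in degrees, forces in N, time in s.
With the tool pointing down it reaches from about 0.3 to 0.75 m from the base axis. Payload 8.5 kg.
Tool frame: the origin (TCP) lies at the very end of the fingers, on their centre line; the grasp point (between the pads) lies 19 mm behind it (env.grasp_offset is the distance from the TCP to the grasp point, in m); y points along the fingers, z is the direction in which the jaws open and shut, and the axes are right-handed (so a half turn about y gives the same grasp; the last joint's range is limited). The gripper opens to 85 mm and grips with 20 to 120 N. Pads are 22 mm wide; open, the fingers measure 114 mm over their backs; the gripper's body (76 mm by 85 mm) begins 54 mm behind the grasp point. The pads swing forward as they close: fully open they stand 13 mm farther back than shut.
Start: joints at [-81.606, 21.807, 74.336, -0, 83.858, -12.336], TCP at [0.195, -0.514, 0.231] pointing down, gripper open.
Joint ranges: [-178.18, 178.18], [-50.72, 133.34], [12.68, 142.11], [-81.47, 261.47], [9.98, 163.14], [-165.26, 165.26]. Speed limits (degrees/s): [136.94, 136.94, 180, 180, 180, 180].

INTERFACE

Orientations are given as a 3x3 rotation matrix whose columns are the frame's x, y, z axes.
In Python, from rig import env gives the robot as it stands. The module is installed in compiled form; this text tells all that it offers.
- The arm moves only by the shell command python3 -m pendant 'ROWS' [FORCE]. ROWS is JSON, a list of rows, each a list of 3 entries, a list of its own where there are three numbers: the shift along the world's x, y, z as a fraction of full scale, then the turn about the world's z as a fraction of full scale, then the opening, from 0 (shut) to 1 (fully open). A call has 1 to 12 rows; each row shifts and turns the commanded pose from where the row before left it; what a row does not reach is not made up. Full scale, the value 1, is 30 mm for a shift and 5 degrees for a turn. A row lasts 1/12 s, in which the tool goes at most 41.7 mm and 7.16 degrees, less where a joint would pass 70% of its speed; a pose out of reach is approached as far as the arm can. A call with a number of a shift or a turn outside -1 to 1 is refused whole. A call with a gripper value outside its range is refused whole. The fingers move at their own pace and stop on an object; FORCE is the grip in N (left out, the last holds). Time passes only in rows, so rows that do not move let the fingers close. It gives the time, the measured TCP pose, the force and the opening at its end, in the units of the state.
- env.observe(): the state, without advancing time (a new reading comes with each control period).
- env.get_image(name): name is "side" or "top" or "wrist"; returns (picture, depth): 420x560x3 uint8, red, green, blue; 420x560 float32, m along the optical axis (not along the pixel's ray), 0 where there is no reading.
- env.camera_model(name): a dict with "camera_matrix" (3x3 intrinsics, pixels), "R" (3x3) and "t" (3): a world point X has camera coordinates R X + t; the wrist camera has in their place "tool_from_camera" (4x4, takes a point from camera to tool coordinates, whose origin is the TCP and whose axes are the tool frame's). Camera axes: x right, y down, z forward; pixel columns grow to the right and rows downward; lengths in m; the calibration is good to about 2 mm. A picture is of the moment at which its call begins: read the wrist's pose just before it. camera_model takes no time and is no camera call.
- env.close_job(): hands the job in, once; it reports no verdict.
The state is a dict: "time_s": time; "q": joint angles; "qvel": joint speeds; "joint_efforts": joint torques, N m; "position": TCP position; "tool_rot": TCP orientation; "ft_force": force on the tool from outside, world axes, zero at the start; "wrist_torque": the same for the moment, N m; "grip_width": finger opening in m.
Only numpy, scipy, OpenCV 4.12 (cv2) and the standard library are available. Lean on these libraries where they do the work, as an engineer would, in place of code of your own. Each camera call takes 0.05 s, during which the arm holds its last target.

TASK

Push the gate of the empties hopper open with one finger and, keeping it open, push the sticky empty tin along its lane with the other finger until it drops into the bin; then let the gate spring fully shut. Only push the tin, gently: never lift, squeeze or topple it on the deck, and do not let it touch the gate on its way through. Leave the other tins and the spray can on the bench where they stand.

Things in the scene. Friction and masses are not known exactly. Their poses are not given: they have to be found in the camera images.
- hopper: Blue-grey steel hopper for empties, bolted down. Origin at bench height under the middle of the gate line, the edge where deck ends and bin begins. x points from deck into bin, away from the robot; y left; z up. Other entries give mm in this frame. At x = 0 a 6 mm thick screen, up to z = 128, flanks the doorway, which spans y = -60 to +64 and is open above.
- lane (a point): Point (-100, -25, 85) of the hopper's frame, on the deck, mid lane. Deck: flat slippery black plastic, top at z = 85, x -190 to 0, y -90 to 90. On it two low slippery white plastic rails, 6 wide, 14 high (to z = 99), along x from -187 to -7, inner faces at y = -49.5 and -0.5, form the 49 mm wide lane. Beyond x = 0 the deck ends.
- bin_in (a point): Centre of the bin's floor, (82, 0, 5) in the hopper's frame. Open-topped bin, inside x 4 to 161, y -86 to 86; side walls up to z = 128, far wall up to z = 105.
- gate (a joint): Self-closing gate: upright aluminium flap 113 long, 4 thick, z 89 to 125 mm in the hopper's frame, hinged upright at the doorway's left (+y) end. 0 rad = shut, near face at hopper x = +5; grows to 1.5 as the free end swings into the bin, the only way it opens. A light spring (0.025 N m shut, 0.1 N m at 1.5 rad) shuts it at once when let go.
- gate_hinge (a point): Fixed point on the gate's hinge axis, at half the gate's height: hopper frame (7, 60, 107) mm.
- gate_tip (a point): Moving point at the gate's free end, at half its height, 113 mm from the hinge axis.
- tin: The empty tin, a plain upright steel cylinder with a paper label, 44 mm diameter, 48 mm high, about 60 g; origin at the centre of its underside, z up its axis. It stands on the deck between the guide rails, 90 to 135 mm before the gate line. It tips over the deck's edge by itself once its centre is past hopper x = 0 and drops into the bin, below the gate.
- tin_center (a point): Centre of the tin, 24 mm above its underside.
- quart: Bystander: full tin with a white label, 84 mm diameter, 100 mm high, on the bench to the right of the hopper; origin under its centre.
- spray: Bystander: white spray can with a red cap, 54 mm diameter, 150 mm high, on the bench; origin under its centre.
- small: Bystander: small full tin with a green label, 52 mm diameter, 60 mm high, on the bench; origin under its centre.

How it is judged (in metres and radians):
On the way, in this order (a step that is already met when the one before it is completed fails the run):
1. a finger holds the gate open while the tin still stands before the gate line (value of joint gate above 0.3 rad and contact force between the fingers and gate above 0.1 N and x of tin_center in the frame of hopper below 0 m and z of tin_center in the frame of hopper above 0.1 m), for 0.1 s.
2. the tin has dropped into the bin (x of tin_center in the frame of hopper between 0.004 and 0.16 m and y of tin_center in the frame of hopper between -0.088 and 0.088 m and z of tin_center in the frame of hopper below 0.065 m), for 0.2 s.
At the end, for the whole second after the job is handed in: The tin lies at rest (under 30 mm/s) inside the bin, its centre below 65 mm over the bench; the gate is shut to within 0.08 rad; the other three containers are within 20 mm of where they stood (all of step 2 and value of joint gate below 0.08 rad and linear speed of tin below 0.03 m/s and distance of each of quart, spray, small from where it was at the start of the episode below 0.02 m); the robot touches nothing.
It fails at once if the tin touches the gate (over 0.4 N) before it has dropped below the deck (contact force between tin and gate above 0.4 N and z of tin_center in the frame of hopper above 0.09 m).
It fails at once if the tin is lifted (its centre more than 18 mm above its height on the deck) (z of tin_center in the frame of hopper above 0.127 m).
It fails at once if the tin is squeezed or struck (over 25 N from the fingers) (contact force between the fingers and tin above 25 N).
It fails at once if the tin is toppled on the deck (over 0.7 rad with its centre before the gate line) (angle between tin's own z axis and vertical above 0.7 rad and x of tin_center in the frame of hopper below -0.005 m and z of tin_center in the frame of hopper above 0.09 m).
It fails at once if one of the other three containers is knocked (moved over 20 mm) (distance of any of quart, spray, small from where it was at the start of the episode above 0.02 m).
It also fails if it takes over 38 s, if anything falls off the work surface, if the arm or the gripper's body presses on something with over 40 N, if the wrist force passes 120 N, or if a joint passes its speed limit or range.

## Working session

There is one attempt and no reset: what is moved stays moved. The work goes in short steps, Python scripts to look and compute and a shell command to move; the robot and the scene stay as the last step left them, time stands still between calls to the robot, and variables do not carry over. Pictures are saved under pics/ and viewed, and the job is handed in when it is done.

```bash
mkdir -p pics
cat > h.py <<'E'
import numpy as np, cv2
from rig import env
def grab(n,tag):
    s=env.observe(); im,d=env.get_image(n); cv2.imwrite(f'pics/{tag}.png',im[:,:,::-1]); np.savez(f'{tag}.npz',im=im,d=d,p=s['position'],R=s['tool_rot']); return im,d
E
python3 - <<'E'
from h import *
s=env.observe()
for k,v in s.items(): print(k,np.round(v,3).tolist())
for n in('side','top','wrist'):
    grab(n,n+'0'); print(n,{k:np.round(v,3).tolist() for k,v in env.camera_model(n).items()})
print(env.grasp_offset)
E
```

```text
time_s 0.0
q [-81.606, 21.84, 74.387, 0.001, 83.858, -12.336]
qvel [0.012, 0.036, 0.026, -0.002, -0.079, 0.006]
joint_efforts [0.001, -44.846, -23.128, -0.0, 0.005, 0.0]
position [0.195, -0.514, 0.231]
tool_rot [[-0.935, -0.0, 0.354], [-0.354, 0.001, -0.935], [-0.0, -1.0, -0.001]]
ft_force [0.05, 0.355, 0.225]
wrist_torque [-0.006, -0.006, 0.031]
grip_width 0.085
side {'camera_matrix': [[510.989, 0.0, 273.788], [0.0, 510.989, 208.645], [0.0, 0.0, 1.0]], 'R': [[-0.81, -0.586, 0.013], [-0.439, 0.591, -0.677], [0.389, -0.554, -0.736]], 't': [0.482, 0.297, 0.961]}
top {'camera_matrix': [[391.423, 0.0, 282.346], [0.0, 391.423, 209.051], [0.0, 0.0, 1.0]], 'R': [[-0.094, -0.996, 0.007], [-0.969, 0.09, -0.23], [0.228, -0.028, -0.973]], 't': [0.066, 0.571, 0.753]}
wrist {'camera_matrix': [[322.555, 0.0, 279.089], [0.0, 322.555, 211.24], [0.0, 0.0, 1.0]], 'tool_from_camera': [[-0.0, 0.956, 0.292, -0.074], [-0.001, -0.292, 0.956, -0.143], [1.0, 0.0, 0.001, -0.001], [0.0, 0.0, 0.0, 1.0]]}
0.0187
```

View pics/side0.png

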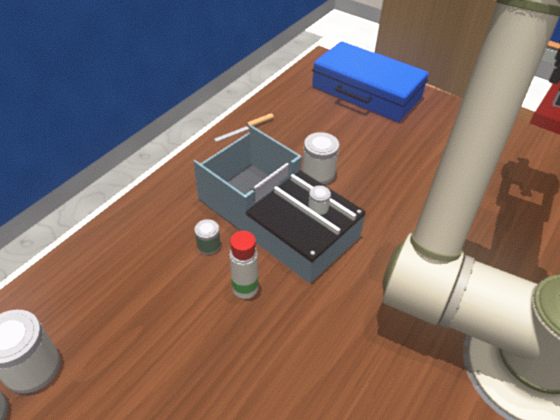

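View pics/top0.png

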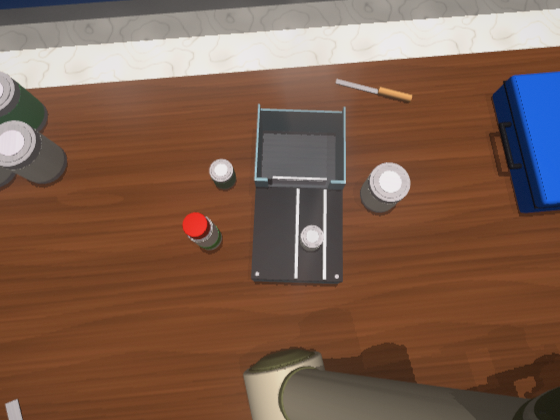

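View pics/wrist0.png

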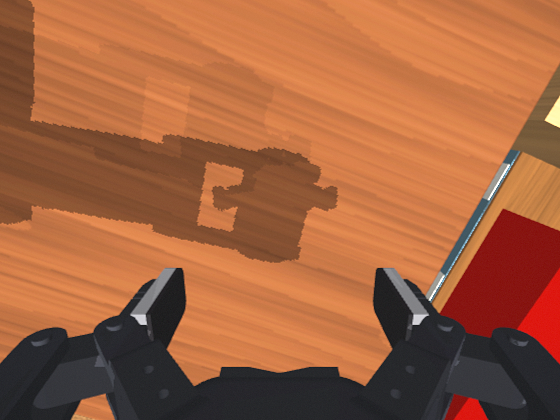

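Run:
```python
import cv2
a=cv2.imread('pics/top0.png')[90:300,170:430]; cv2.imwrite('pics/top0c.png',cv2.resize(a,None,fx=2.85,fy=2.85,interpolation=cv2.INTER_CUBIC))
a=cv2.imread('pics/side0.png')[120:310,180:380]; cv2.imwrite('pics/side0c.png',cv2.resize(a,None,fx=3,fy=3,interpolation=cv2.INTER_CUBIC))
```

```text
(no output)
```

View pics/top0c.png

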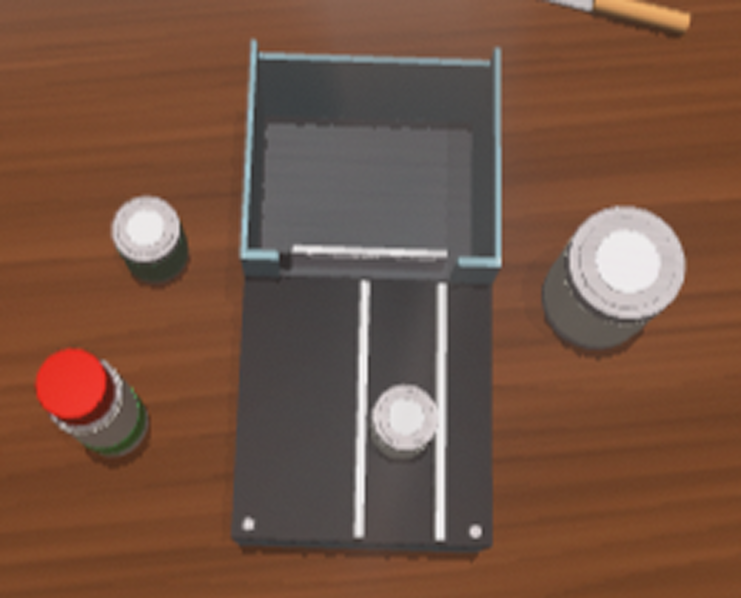

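View pics/side0c.png

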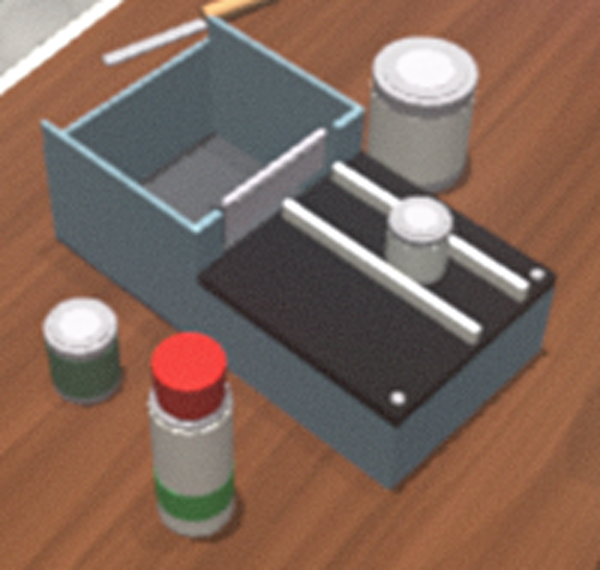

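```bash
cat >> h.py <<'E'
def cm(n):
    c=env.camera_model(n); return np.array(c['camera_matrix']),np.array(c['R']),np.array(c['t'])
def ray(n,uv):
    K,R,t=cm(n); d=R.T@np.linalg.solve(K,[uv[0],uv[1],1]); return -R.T@t,d
def onz(n,uv,z):
    o,d=ray(n,uv); return o+d*(z-o[2])/d[2]
def tri(a,b):
    o1,d1=ray('top',a);o2,d2=ray('side',b)
    s=np.linalg.lstsq(np.c_[d1,-d2],o2-o1,rcond=None)[0]; p,q=o1+d1*s[0],o2+d2*s[1]; return (p+q)/2,np.linalg.norm(p-q)
E
python3 - <<'E'
from h import *
T=lambda u,v:(170+(u+.5)/2.85-.5,90+(v+.5)/2.85-.5); S=lambda u,v:(180+(u+.5)/3-.5,120+(v+.5)/3-.5)
P={'Lfar':((364,281),(288,204)),'Lnear':((359,538),(476,330)),'Rfar':((442,283),(338,168)),'Rnear':((440,540),(524,288)),
'tintop':((405,414),(419,215)),'screwL':((248,524),(398,398)),'screwR':((475,531),(537,273)),'quart':((627,261),(425,70)),'spray':((72,384),(190,357)),'small':((146,227),(80,323))}
Z=dict(Lfar=.099,Lnear=.099,Rfar=.099,Rnear=.099,tintop=.133,screwL=.086,screwR=.086,quart=.1,spray=.15,small=.06)
for k,(a,b) in P.items():
    p,e=tri(T(*a),S(*b)); print(k,p.round(4),round(e,4),onz('top',T(*a),Z[k]).round(4),onz('side',S(*b),Z[k]).round(4))
E
```

```text
Lfar [ 0.608  -0.0218  0.0953] 0.0018 [ 0.6078 -0.0212  0.099 ] [ 0.6049 -0.0189  0.099 ]
Lnear [0.4294 0.0012 0.0969] 0.0024 [0.4281 0.0008 0.099 ] [0.4298 0.0032 0.099 ]
Rfar [ 0.6016 -0.0778  0.093 ] 0.0025 [ 0.6012 -0.0765  0.099 ] [ 0.597  -0.0727  0.099 ]
Rnear [ 0.4228 -0.0536  0.0956] 0.0021 [ 0.4217 -0.0536  0.099 ] [ 0.4226 -0.0503  0.099 ]
tintop [ 0.5042 -0.0361  0.1343] 0.0005 [ 0.5042 -0.0363  0.133 ] [ 0.505  -0.0372  0.133 ]
screwL [0.4456 0.0755 0.0858] 0.0002 [0.4455 0.0754 0.086 ] [0.4456 0.0756 0.086 ]
screwR [ 0.4264 -0.0798  0.0862] 0.0007 [ 0.426  -0.0799  0.086 ] [ 0.4268 -0.0798  0.086 ]
quart [ 0.6061 -0.2114  0.097 ] 0.0007 [ 0.6049 -0.2105  0.1   ] [ 0.6048 -0.2081  0.1   ]
spray [0.5396 0.1771 0.1605] 0.0012 [0.5413 0.179  0.15  ] [0.5458 0.1706 0.15  ]
small [0.6771 0.1362 0.0591] 0.0003 [0.6766 0.1361 0.06  ] [0.6767 0.1368 0.06  ]
```

Run:
```python
from h import *
f=np.load('wrist0.npz'); d=f['d']; c=env.camera_model('wrist'); K=np.array(c['camera_matrix']); T=np.array(c['tool_from_camera'])
v,u=np.mgrid[0:420,0:560]; P=np.stack([(u-K[0,2])/K[0,0]*d,(v-K[1,2])/K[1,1]*d,d,np.ones_like(d)],-1)@T.T
m=(d>0)&(d<.2)&(v>255)
for side in(u<279,u>279):
    q=P[m&side][:,:3]*1000; q=q[q[:,1]>-60]
    print(len(q),'ymax',np.percentile(q[:,1],[50,95,99.5,100]).round(1))
    for lo in range(-60,0,6):
        s=q[(q[:,1]>lo)&(q[:,1]<=lo+6)]
        if len(s)>3: print(lo,'x',s[:,0].min().round(1),s[:,0].max().round(1),'z',s[:,2].min().round(1),s[:,2].max().round(1))
```

```text
3640 ymax [-40.4 -19.3 -14.7 -13.6]
-60 x -13.8 -5.5 z -71.1 -42.4
-54 x -12.0 1.5 z -53.5 -42.6
-48 x -11.8 9.0 z -57.0 -42.5
-42 x -11.7 11.9 z -57.2 -42.5
-36 x -11.9 11.7 z -56.8 -42.6
-30 x -11.3 11.5 z -56.8 -42.4
-24 x -11.3 11.6 z -55.9 -42.5
-18 x -10.4 11.3 z -48.4 -42.6
3607 ymax [-40.3 -19.3 -14.9 -13.2]
-60 x -13.9 -5.7 z 41.5 70.0
-54 x -12.0 0.9 z 41.4 54.0
-48 x -11.5 10.7 z 41.4 56.3
-42 x -11.7 11.9 z 41.8 56.2
-36 x -11.7 12.0 z 41.8 55.8
-30 x -11.6 11.5 z 41.5 56.4
-24 x -11.3 11.4 z 41.8 55.0
-18 x -10.4 10.4 z 41.8 48.5
```

```bash
python3 -m pendant '[[[0.25,0.4,0],0.5,1],[[0.5,0.85,0],0.97,1],[[0.5,0.85,0],0.97,1],[[0.5,0.85,0],0.97,1],[[0.5,0.85,0],0.97,1],[[0.5,0.85,0],0.97,1],[[0.5,0.85,0],0.97,1],[[0.5,0.85,0],0.97,1],[[0.5,0.85,0],0.97,1],[[0.5,0.85,0],0.97,1]]'
python3 -m pendant '[[[0.5,0.85,0],0.97,1],[[0.5,0.85,0],0.97,1],[[0.5,0.85,0],0.97,1],[[0.5,0.85,0],0.97,1],[[0.5,0.85,0],0.97,1],[[0.5,0.85,0],0.97,1],[[0.5,0.85,0],0.97,1],[[0.5,0.85,0],0.97,1],[[0.5,0.6,0],0.97,1],[[0.3,0.3,0],0.97,1],[[0,0,0],0,1],[[0,0,0],0,1]]'
python3 - <<'E'
from h import *
s=env.observe(); print(s['position'],s['tool_rot'],s['q'])
for n in('wrist','top','side'): grab(n,n+'1')
E
```

```text
time_s: 0.98
position: [0.3376, -0.2715, 0.2312]
tool_rot: [[-0.389, -0.0, 0.921], [-0.921, 0.0, -0.389], [-0.0, -1.0, -0.0]]
ft_force: [0.3, -0.8, 0.7]
grip_width: 0.0853
time_s: 1.98
position: [0.481, -0.0417, 0.231]
tool_rot: [[0.428, -0.001, 0.904], [-0.904, 0.0, 0.428], [-0.0, -1.0, -0.001]]
ft_force: [-0.1, -0.2, -0.1]
grip_width: 0.0848
[ 0.4810314  -0.04167411  0.23102151] [[ 4.27762290e-01 -7.52533286e-04  9.03890954e-01]
 [-9.03891202e-01  2.47196624e-05  4.27762427e-01]
 [-3.44249344e-04 -9.99999717e-01 -6.69634077e-04]] [-1.90291118e+01  1.50928036e+01  8.45231319e+01 -1.28989830e-02
  8.04252873e+01 -4.43526029e+01]
```

View pics/wrist1.png

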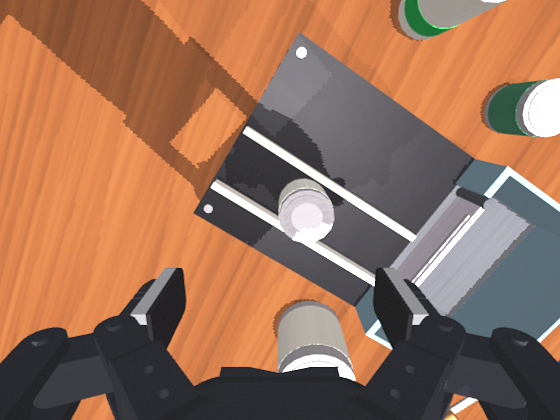

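View pics/side1.png

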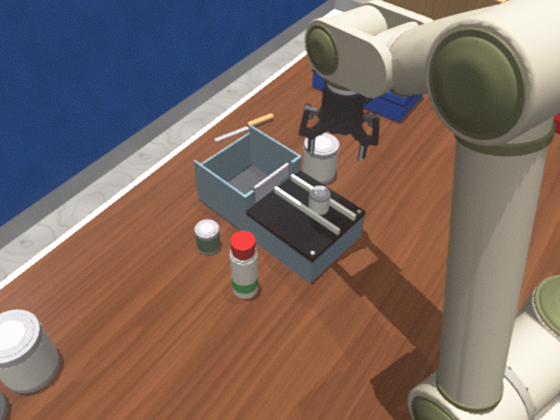

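```bash
cat >> h.py <<'E'
def wz(tag,uv,z):
    f=np.load(tag+'.npz'); c=env.camera_model('wrist'); T=np.array(c['tool_from_camera']); K=np.array(c['camera_matrix'])
    d=f['R']@T[:3,:3]@np.linalg.solve(K,[uv[0],uv[1],1]); o=f['R']@T[:3,3]+f['p']; return o+d*(z-o[2])/d[2]
E
python3 - <<'E'
from h import *
im=cv2.imread('pics/wrist1.png')[30:300,190:480]; cv2.imwrite('pics/w1c.png',cv2.resize(im,None,fx=2.2,fy=2.2,interpolation=cv2.INTER_CUBIC))
for k,uv,z in [('Lnear',(247.5,130),.099),('Lfar',(417,239),.099),('Rnear',(213,184),.099),('Rfar',(377,284),.099),('tin',(306,216),.133),('sL',(301.5,52.5),.086),('sR',(208,209),.086)]: print(k,wz('wrist1',uv,z).round(4))
E
```

```text
Lnear [0.4309 0.0024 0.099 ]
Lfar [ 0.6104 -0.0199  0.099 ]
Rnear [ 0.4221 -0.0523  0.099 ]
Rfar [ 0.6008 -0.0758  0.099 ]
tin [ 0.5011 -0.0351  0.133 ]
sL [0.4451 0.0761 0.086 ]
sR [ 0.4255 -0.0801  0.086 ]
```

View pics/w1c.png

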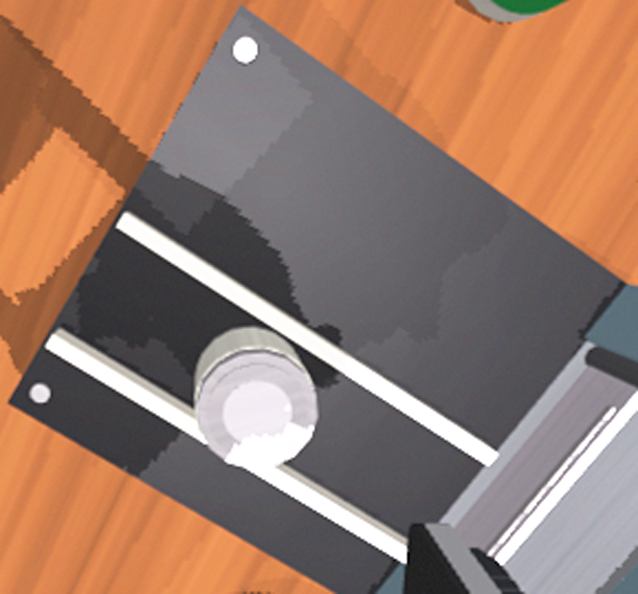

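```bash
python3 -m pendant '[[[0.23,0.45,0],0.25,1],[[0.23,0.45,0],0.25,1],[[0.23,0.43,0],0,1],[[0,0,-0.5],0,1],[[0,0,-0.9],0,1],[[0,0,-0.9],0,1],[[0,0,-0.7],0,1],[[0,0,-0.3],0,1],[[0,0,0],0,1],[[0,0,0],0,1]]'
python3 - <<'E'
from h import *
s=env.observe(); p=np.array(s['position']); z=np.array(s['tool_rot'])[:,2]; print(p,np.degrees(np.arctan2(z[1],z[0])))
for n in('wrist','top','side'): grab(n,n+'2')
E
```

```text
time_s: 2.97
position: [0.5021, -0.0025, 0.133]
tool_rot: [[0.467, 0.001, 0.885], [-0.885, -0.0, 0.467], [0.0, -1.0, 0.0]]
ft_force: [-0.6, -0.0, 0.6]
grip_width: 0.0853
[ 0.50211639 -0.0025246   0.13302259] 27.807448051817644
```

View pics/wrist2.png

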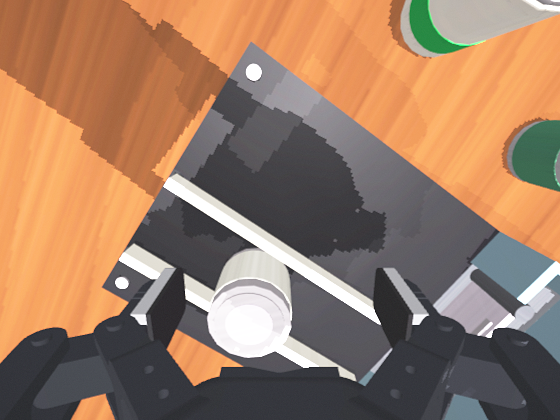

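View pics/side2.png

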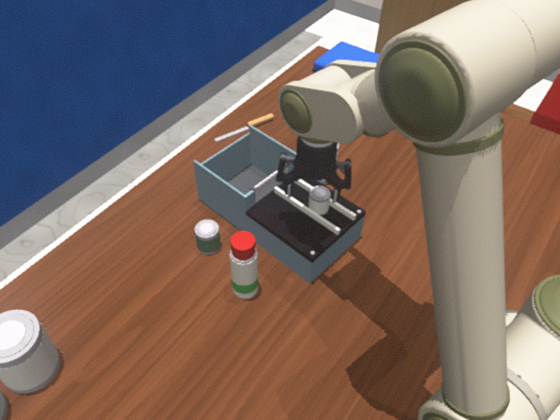

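Run:
```python
from h import *
a=np.radians(-7.06); X=np.array([np.cos(a),np.sin(a)]);Y=np.array([-X[1],X[0]]);O=np.array([.6147,-.0242])
H=lambda p:(np.array([X@(p[:2]-O),Y@(p[:2]-O)])*1e3).round(1)
for k,uv,z in [('Lnear',(174,181),.099),('Lmid',(340,292),.099),('Rnear',(126,250),.099),('tin',(249,322),.133),('sL',(253.5,72),.086),('sR',(122,283),.086)]: p=wz('wrist2',uv,z); print(k,p.round(4),H(p))
s=env.observe(); p=np.array(s['position']);R=np.array(s['tool_rot']); print('tcp',H(p))
for x in(-11.5,11.5):
  for z in(-42.5,-57,42.5,57): print(x,z,H(p+R@np.array([x,0,z])/1e3))
```

```text
Lnear [0.432  0.0041 0.099 ] [-184.7    5.6]
Lmid [ 0.5505 -0.013   0.099 ] [-65.1   3.2]
Rnear [ 0.4227 -0.0482  0.099 ] [-187.6  -47.5]
tin [ 0.5017 -0.0355  0.133 ] [-110.8  -25.1]
sL [0.4447 0.0761 0.086 ] [-181.    78.6]
sR [ 0.4253 -0.0802  0.086 ] [-181.1  -78.9]
tcp [-114.    8.]
-11.5 -42.5 [-155.5   -6.9]
-11.5 -57 [-167.3  -15.2]
-11.5 42.5 [-85.8  41.7]
-11.5 57 [-73.9  50. ]
11.5 -42.5 [-142.3  -25.8]
11.5 -57 [-154.2  -34.1]
11.5 42.5 [-72.6  22.9]
11.5 57 [-60.7  31.2]
```

```bash
python3 -m pendant '[[[0,0,-0.5],0,1],[[0,0,-0.6],0,1],[[0,0,-0.45],0,1],[[0,0,-0.22],0,1],[[0,0,0],0,1]]'
python3 - <<'E'
from h import *
s=env.observe(); print(s['position'],s['ft_force'])
for n in('wrist','top','side'): grab(n,n+'3')
E
```

```text
time_s: 3.53
position: [0.5017, -0.0019, 0.0788]
tool_rot: [[0.467, -0.001, 0.884], [-0.884, 0.0, 0.467], [-0.001, -1.0, -0.001]]
ft_force: [-0.3, -0.8, 0.1]
grip_width: 0.086
[ 0.50166654 -0.0019373   0.07882241] [-0.26496672 -0.76927071  0.07359653]
```

View pics/wrist3.png

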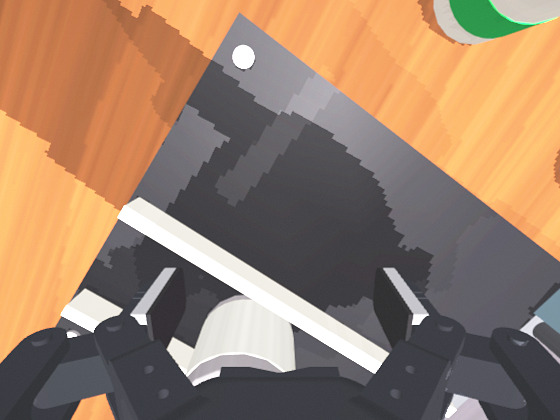

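```bash
python3 -m pendant '[[[0.1,-0.0125,0],0,1],[[0.1,-0.0125,0],0,1],[[0.1,-0.0125,0],0,1],[[0.1,-0.0125,0],0,1],[[0.1,-0.0125,0],0,1],[[0.1,-0.0125,0],0,1],[[0.15,-0.0185,0],0,1],[[0.15,-0.0185,0],0,1],[[0.15,-0.0185,0],0,1],[[0.15,-0.0185,0],0,1],[[0.15,-0.0185,0],0,1],[[0,0,0],0,1]]'
python3 - <<'E'
from h import *
s=env.observe(); print(s['position'],s['ft_force'])
for n in('wrist','top','side'): grab(n,n+'4')
a=cv2.imread('pics/side4.png')[120:310,180:380]; cv2.imwrite('pics/side4c.png',cv2.resize(a,None,fx=3,fy=3))
a=cv2.imread('pics/top4.png')[90:300,170:430]; cv2.imwrite('pics/top4c.png',cv2.resize(a,None,fx=2.5,fy=2.5))
E
```

```text
time_s: 4.68
position: [0.5433, -0.0072, 0.0792]
tool_rot: [[0.468, 0.001, 0.884], [-0.884, -0.0, 0.468], [0.0, -1.0, 0.001]]
ft_force: [0.3, -0.4, -0.2]
grip_width: 0.0856
[ 0.54329955 -0.00719153  0.07919903] [ 0.33131626 -0.44015976 -0.21456377]
```

View pics/side4c.png

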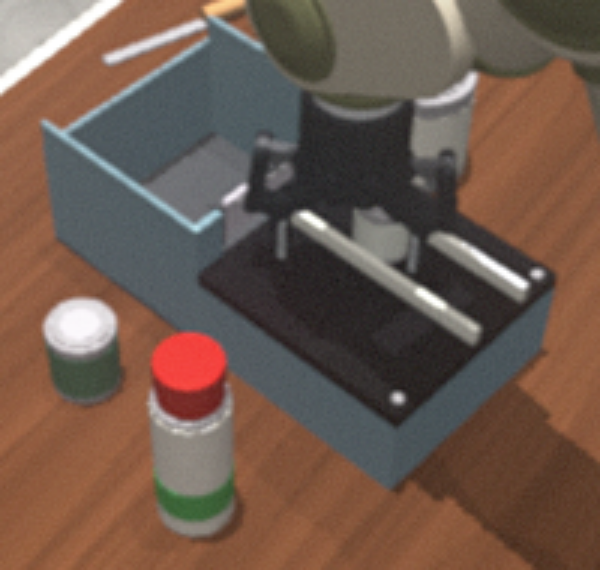

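View pics/wrist4.png

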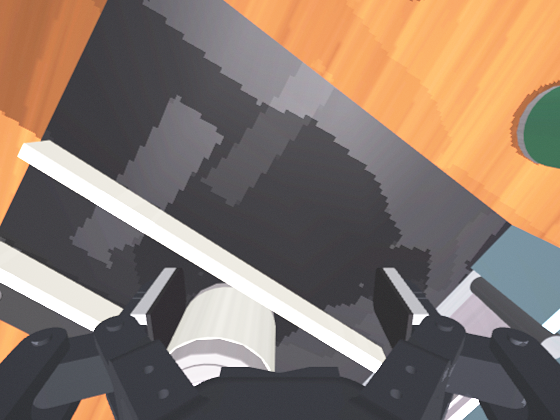

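```bash
python3 -m pendant '[[[0.15,-0.0185,0],0,1],[[0.2,-0.025,0],0,1],[[0.2,-0.025,0],0,1],[[0.2,-0.025,0],0,1],[[0.2,-0.025,0],0,1],[[0.2,-0.025,0],0,1],[[0.2,-0.025,0],0,1],[[0.2,-0.025,0],0,1],[[0.1,-0.0125,0],0,1],[[0,0,0],0,1],[[0,0,0],0,1]]'
python3 - <<'E'
from h import *
s=env.observe(); print(s['position'],s['ft_force'])
for n in('wrist','top','side'): grab(n,n+'5')
a=cv2.imread('pics/side5.png')[120:310,180:380]; cv2.imwrite('pics/side5c.png',cv2.resize(a,None,fx=3,fy=3))
a=cv2.imread('pics/top5.png')[90:300,170:430]; cv2.imwrite('pics/top5c.png',cv2.resize(a,None,fx=2.5,fy=2.5))
E
```

```text
time_s: 5.75
position: [0.5919, -0.0136, 0.0789]
tool_rot: [[0.467, -0.0, 0.884], [-0.884, -0.001, 0.467], [0.0, -1.0, -0.001]]
ft_force: [-2.3, -2.9, -2.0]
grip_width: 0.0853
[ 0.59186346 -0.0136013   0.07894148] [-2.25133166 -2.88641351 -2.0189909 ]
```

View pics/side5c.png

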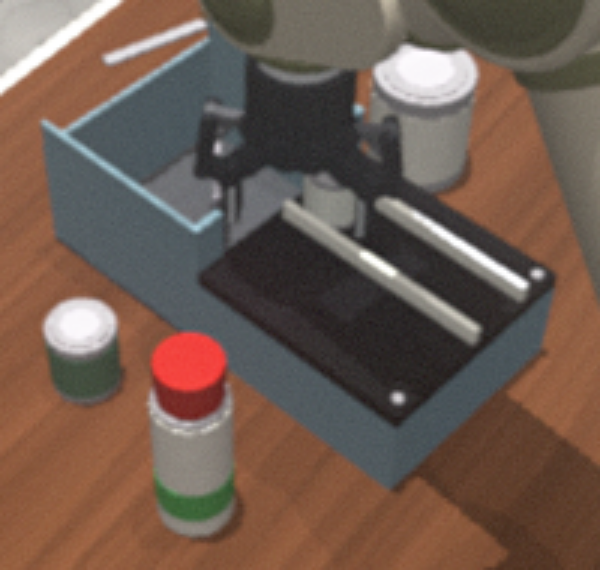

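View pics/wrist5.png

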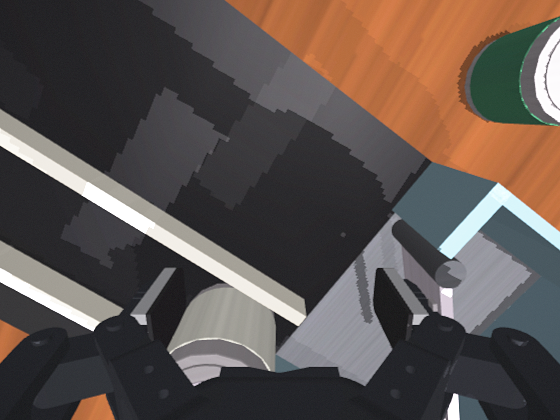

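View pics/top5c.png

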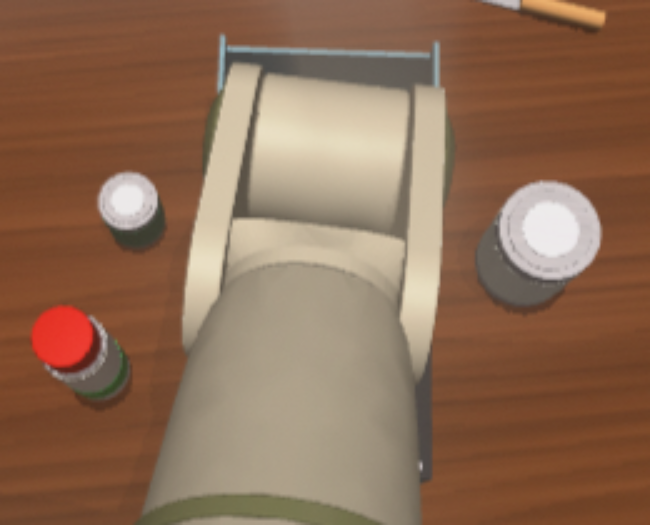

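```bash
python3 -m pendant '[[[0.1,-0.0125,0.03],0,1],[[0.15,-0.0185,0.03],0,1],[[0.15,-0.0185,0.03],0,1],[[0.15,-0.0185,0],0,1],[[0.15,-0.0185,0],0,1],[[0.15,-0.0185,0],0,1],[[0.1,-0.0125,0],0,1],[[0,0,0],0,1]]'
python3 - <<'E'
from h import *
s=env.observe(); print(s['position'],s['ft_force'])
for n in('wrist','side'): grab(n,n+'6')
a=cv2.imread('pics/side6.png')[120:310,180:380]; cv2.imwrite('pics/side6c.png',cv2.resize(a,None,fx=3,fy=3))
E
```

```text
time_s: 6.57
position: [0.6214, -0.0169, 0.082]
tool_rot: [[0.467, 0.002, 0.884], [-0.884, -0.0, 0.467], [0.001, -1.0, 0.001]]
ft_force: [1.0, -1.9, -0.2]
grip_width: 0.0855
[ 0.62138838 -0.01691172  0.08202294] [ 0.9623649  -1.88437482 -0.21165307]
```

View pics/side6c.png

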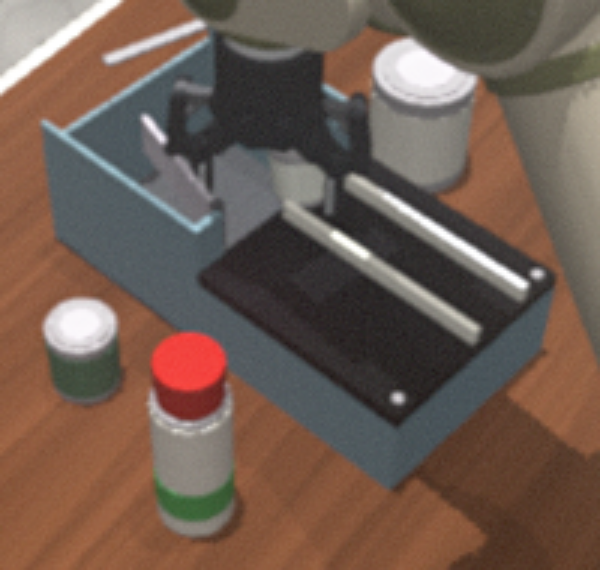

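View pics/wrist6.png

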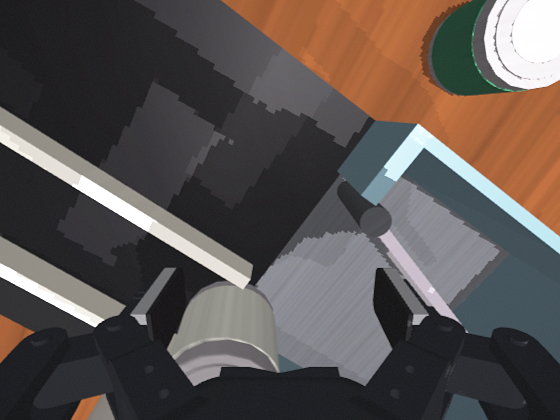

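```bash
python3 -m pendant '[[[0.1,-0.0125,0],0,1],[[0.1,-0.0125,0],0,1],[[0.1,-0.0125,0],0,1],[[0.1,-0.0125,0],0,1],[[0,0,0],0,1],[[0,0,0],0,1],[[0,0,0],0,1]]'
python3 - <<'E'
from h import *
s=env.observe(); print(s['position'],s['ft_force'])
for n in('wrist','side'): grab(n,n+'7')
a=cv2.imread('pics/side7.png')[120:310,180:380]; cv2.imwrite('pics/side7c.png',cv2.resize(a,None,fx=3,fy=3))
E
```

```text
time_s: 7.25
position: [0.6327, -0.0184, 0.082]
tool_rot: [[0.467, 0.001, 0.884], [-0.884, -0.0, 0.467], [0.001, -1.0, 0.001]]
ft_force: [-0.2, -2.1, -0.7]
grip_width: 0.0853
[ 0.63267818 -0.01835374  0.08196779] [-0.22630092 -2.0892955  -0.65422004]
```

View pics/side7c.png

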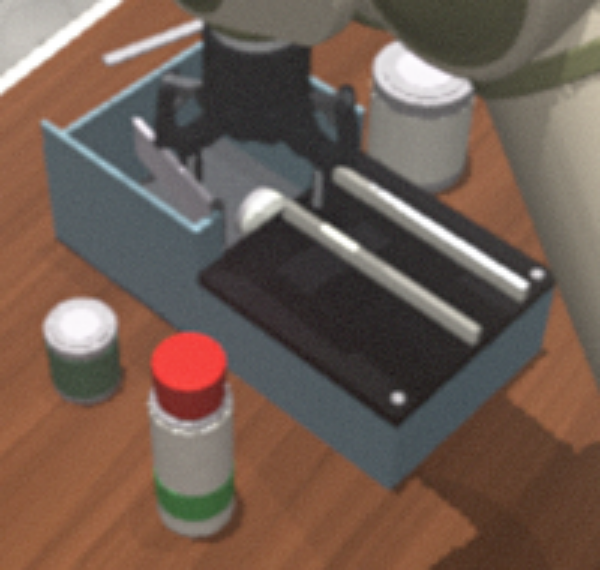

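View pics/wrist7.png

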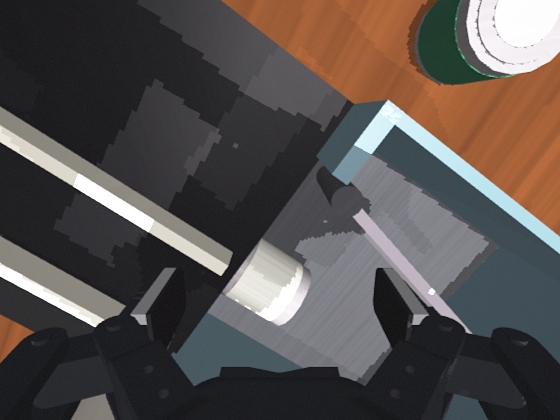

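```bash
python3 -m pendant '[[[0,0,0],0,1],[[0,0,0],0,1],[[0,0,0],0,1],[[0,0,0],0,1],[[0,0,0],0,1],[[0,0,0],0,1]]'
python3 - <<'E'
from h import *
grab('wrist','wrist8')
f=np.load('wrist8.npz'); d=f['d']; c=env.camera_model('wrist'); K=np.array(c['camera_matrix']); T=np.array(c['tool_from_camera'])
a=np.radians(-7.06); X=np.array([np.cos(a),np.sin(a)]);Y=np.array([-X[1],X[0]]);O=np.array([.6147,-.0242])
for u,v in[(255,270),(270,280),(285,290),(300,290),(262,245),(340,320)]:
    D=d[v,u]; q=T@[(u-K[0,2])/K[0,0]*D,(v-K[1,2])/K[1,1]*D,D,1]; w=f['R']@q[:3]+f['p']; print(u,v,X@(w[:2]-O)*1e3,Y@(w[:2]-O)*1e3,w[2]*1e3)
E
```

```text
time_s: 7.85
position: [0.6324, -0.0182, 0.082]
tool_rot: [[0.468, 0.0, 0.884], [-0.884, -0.0, 0.468], [0.0, -1.0, 0.0]]
ft_force: [0.6, -2.2, 0.1]
grip_width: 0.0854
255 270 14.437709267799752 -14.38717316415605 47.10426676321733
270 280 25.602352996169216 -14.37483078343098 47.94594239701142
285 290 37.49507375944869 -15.167914831009494 47.10351588913538
300 290 46.518256033224546 -11.281679326467263 43.770273496658504
262 245 11.390097586480211 -3.4672477554133967 33.33166814141303
340 320 103.9712421083345 -32.029604200138486 5.271042061651271
```

View pics/wrist8.png

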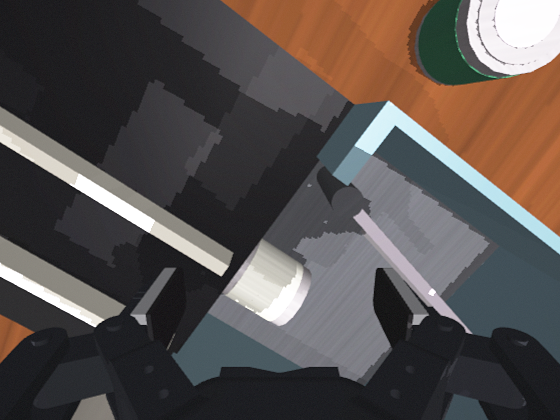

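```bash
python3 -m pendant '[[[-0.15,0.0185,0],0,1],[[-0.3,0.037,0],0,1],[[-0.3,0.037,0],0,1],[[-0.3,0.037,0],0,1],[[-0.3,0.037,0],0,1],[[-0.3,0.037,0],0,1],[[-0.3,0.037,0],0,1],[[-0.3,0.037,0],0,1],[[-0.3,0.037,0],0,1],[[-0.3,0.037,0],0,1],[[-0.3,0.037,0],0,1],[[-0.1,0.0125,0],0,1]]'
python3 -m pendant '[[[0,0,0.3],0,1],[[0,0,0.6],0,1],[[0,0,0.8],0,1],[[0,0,0.8],0,1],[[0,0,0.8],0,1],[[-0.3,0,0.8],0,1],[[-0.5,0,0.3],0,1],[[-0.5,0,0],0,1],[[-0.4,0,0],0,1],[[-0.2,0,0],0,1],[[0,0,0],0,1],[[0,0,0],0,1]]'
python3 - <<'E'
from h import *
s=env.observe(); print(s['position'],s['ft_force'],s['time_s'])
for n in('wrist','side','top'): grab(n,n+'9')
a=cv2.imread('pics/side9.png')[120:310,180:380]; cv2.imwrite('pics/side9c.png',cv2.resize(a,None,fx=3,fy=3))
a=cv2.imread('pics/top9.png')[90:300,170:430]; cv2.imwrite('pics/top9c.png',cv2.resize(a,None,fx=2.5,fy=2.5))
E
```

```text
time_s: 8.9
position: [0.5333, -0.0055, 0.0819]
tool_rot: [[0.468, -0.001, 0.884], [-0.884, 0.001, 0.468], [-0.001, -1.0, -0.001]]
ft_force: [-0.2, -0.7, 0.2]
grip_width: 0.0854
time_s: 9.9
position: [0.4783, -0.0062, 0.2144]
tool_rot: [[0.468, 0.001, 0.884], [-0.884, -0.0, 0.468], [0.0, -1.0, 0.001]]
ft_force: [0.7, -0.1, -0.4]
grip_width: 0.0853
[ 0.47834671 -0.00623726  0.21435034] [ 0.66848408 -0.12052603 -0.41035098] 9.9
```

View pics/side9c.png

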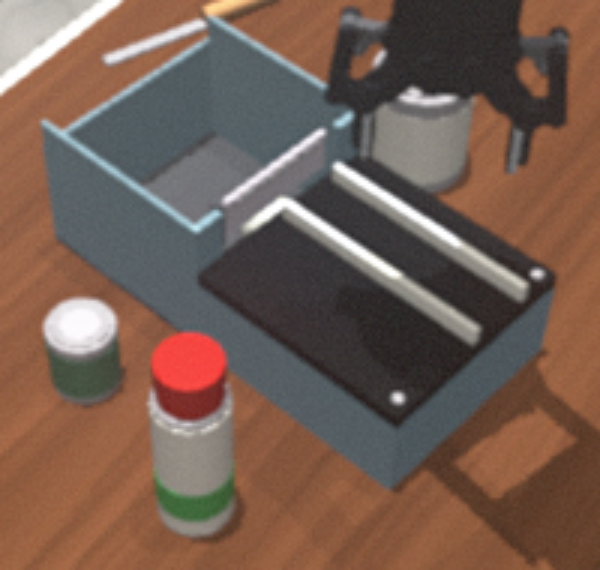

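View pics/wrist9.png

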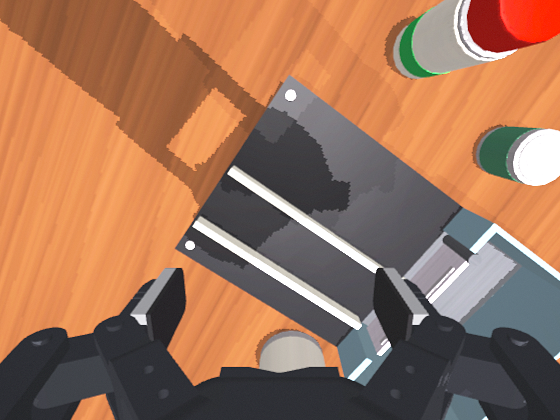

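View pics/top9c.png

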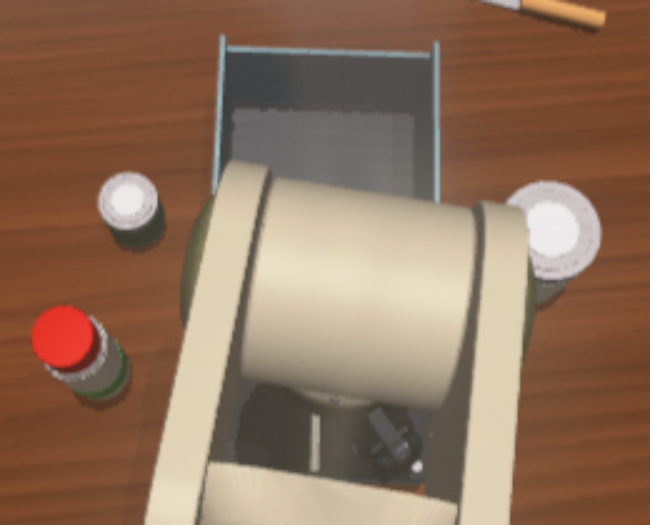

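```bash
python3 -c "
from rig import env
print(env.close_job())"
```

```text
the job is handed in; nothing more can be done
None
```

I handed the job in at about 10 s: the tin is in the bin, the gate has sprung shut and the three other containers stand where they were. No verdict was reported.

**What I did:** I set the open gripper at about 35° to the lane. The rear finger went between the rails behind the tin, and the front finger reached ahead to the gate. One straight, slow push along the lane opened the gate while the tin was still on the deck, then carried the tin over the edge. I then backed straight out so the gate could close, and lifted clear.

**Last checks:**
- **Tin:** the wrist camera's depth showed it lying on the bin floor, its uppermost surface about 48 mm over the bench. Two pictures 0.6 s apart showed no movement.
- **Gate:** in the last side picture it looks just as it did at the start, fully shut. I did not measure its angle.
- **Other containers:** they look unmoved in the last top and side pictures, judged by eye rather than measured.
- **Robot:** it is well clear of everything, and the wrist force reading was under 1 N. The wrist readings between the pushes stayed below about 5 N.

**Disagreements:** the three cameras placed the rails and the tin up to about 4 mm apart. The two-view rail heights came out 2 to 6 mm below the 99 mm given. I used an average, which left enough room in the lane.

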